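# Free the jammed tray of a plate reader with its release pin

### The arm

A 6-joint arm with a two-finger parallel gripper is mounted at the origin on a cart in front of the work surface, level with it; the furniture and walls round the work are solid. World frame = base frame: x ahead of the robot, y to its left, z up, the work surface at z = 0. Lengths are in mm, angles in rad, forces in N, time in s.
With the tool pointing down it reaches from about 400 to 825 mm from the base axis. Payload 7 kg.
Tool frame: the origin (TCP) lies on the mounting face of the last link; the fingertips stand 178 mm ahead of it and the grasp point (between the pads) lies 159 mm ahead of it (ctrl.tcp_to_grasp is the distance from the TCP to the grasp point, in mm); z points along the fingers, y is the line along which they close (so a half turn about z gives the same grasp; the last joint's range is limited). The gripper opens to 88 mm and grips with 3 to 60 N. Pads are 19 mm wide; open, the fingers measure 130 mm over their backs; the gripper's body (78 mm by 193 mm) begins 47 mm behind the grasp point.
Start: joints at [1.548, 0.359, 0.012, 0, -1.224, -0.288], TCP at [206.437, 642.635, 404.661] pointing down, gripper open.
Joint ranges: [-3.07, 3.07], [-1.43, 2.12], [-1.02, 1.25], [-3.03, 1.67], [-3.05, -0], [-3.03, 3.03]. Speed limits (rad/s): [2.39, 2.39, 3.01, 3.14, 3.14, 3.14].

### API

Orientations are given as a unit quaternion [x, y, z, w].
In Python, from bench import ctrl gives the robot as it stands.
- The arm moves only by the shell command python3 -m inch 'ROWS' [OPENING] [FORCE]. ROWS is one flat JSON list of numbers that holds 1 to 10 rows one after another, with no inner brackets; each row has 6 numbers: dx, dy, dz in shares of the most that a row can go, 1 being 50 mm, then a rotation vector rx, ry, rz in rad; each row shifts and turns the commanded pose from where the row before left it, along the tool's axes as they then stand; what a row does not reach is not made up. A row lasts 1/10 s, in which the tool goes at most 50 mm and 0.15 rad, less where a joint would pass 70% of its speed; a pose out of reach is approached as far as the arm can. OPENING is the finger opening in mm, set as the command begins (- or left out keeps the last). The fingers move at their own pace and stop on an object; FORCE is the grip in N (left out, the last holds). Time passes only in rows, so rows that do not move let the fingers close. It prints the time, the measured TCP pose, the force, the opening and the grip force at its end. Input that does not fit is refused with a message, and nothing moves.
- ctrl.read_state(): the state, without advancing time (a new reading comes with each control period).
- ctrl.get_image(name): name is "scene" or "top" or "wrist"; returns the picture (384x512x3 uint8, red, green, blue); there is no depth.
- ctrl.camera_info(name): a dict with "fovy" (degrees; the focal length in pixels is half the picture's height over the tangent of half this angle, whatever the lens; pixels are square), "cx", "cy" (the principal point, pixels), "k1" (the pictures are not rectified: a ray, as slopes to the right and down, at radius r is drawn at 1 + k1 r^2 times it, then the intrinsics apply), "R" (3x3) and "t" (3): a world point X has camera coordinates R X + t. Camera axes: x right, y down, z forward; pixel columns grow to the right and rows downward; lengths in mm; the calibration is good to about 2 mm. A picture is of the moment at which its call begins: read the wrist's pose just before it. camera_info takes no time and is no camera call; for the wrist camera it gives the pose at the moment of the call.
- ctrl.close_job(): hands the job in; it is judged then, once.
Trained networks look in the newest picture that a camera, given by its name, has taken for a name from the list of things; names that differ only in an ending like _2 or _b are one class to them, and where a whole thing is asked for, a point or a joint stands for the part that bears it (a point fixed in the world has none). Each returns a list of dicts, best first, with "p" (0 to 1); they miss things now and then, are a little off and sometimes report something else, mostly with a low value. They report only what shows in the picture. A call takes as long as a camera call.
- ctrl.boxes_of(camera, target): "location" ([x, y, z] in mm, in world coordinates, good to about 4 mm: the middle of the surface that is visible of it).
- ctrl.regions_of(camera, target): "mask" (384x512 bool, what is visible of it).
- ctrl.place_of(camera, target): "location" ([x, y, z] in mm, in world coordinates, good to about 4 mm: a listed point, or the origin of a listed thing).
The state is a dict: "time": time; "joints": joint angles; "qvel": joint speeds; "tau": joint torques, N m; "eef_pos": TCP position; "ee_rot": TCP orientation; "ft_force": force on the tool from outside, world axes, zero at the start; "wrist_torque": the same for the moment, N m; "finger_gap": finger opening in mm; "finger_force": force on a finger pad.
Only numpy, scipy, OpenCV 4.12 (cv2) and the standard library are available. Lean on these libraries where they do the work, as an engineer would, in place of code of your own. Each camera call takes 0.05 s, during which the arm holds its last target. There are 200 camera calls.

### The job

The plate reader has lost power with its sample tray locked inside. Take the orange-handled release pin from its blue stand, push it straight down through the brass-ringed access hole in the reader's top until you feel the hidden spring latch give and the tray springs out a little, without ramming the latch against its stop. Then put the pin back down in its stand and draw the tray all the way out by its black tab, with the dish still lying in it and the glassware around left undisturbed.

Things in the scene. Friction and masses are not known exactly. Their poses are not given: they have to be found in the camera images.
- reader: White bench instrument, fixed, 150 (its x) x 134 (its y) x 85 mm high. Origin: centre of its underside; its -x axis points out of the front, the way the tray opens, roughly towards the robot. The latch under its access hole moves straight down: it starts at 3 to 5 N, adds 0.45 N per mm, frees the tray after 6 mm, hits a hard stop at 9.5 mm. More than 20 N from the pin breaks it.
- release_hole (a point): Centre of the mouth of the brass-ringed hole (ring 25 mm across) in the reader's flat top, at height 85 mm. The hole is 13 mm across, goes straight down through a 10 mm thick top, and has a 4 mm countersink. Below it, hidden, is the latch's flat sprung plate, 26 mm across; its upper surface starts anywhere from 18 to 39 mm below the mouth, different each time and not visible.
- tray (a joint): How far the tray is out, in m, along the reader's -x: 0 locked in (it cannot be pulled), springs out by itself to about 0.03 to 0.04 when the latch is tripped, 0.08 at its stop, fully out. About 1 N of friction; it stays where it is left.
- tray_tab (a point): Grip point 10 mm below the top of the black upright pull tab on the tray front (moves with the tray), at height 60 mm. The tab is 28 mm wide along the reader's y, 10 mm thick along its x, 24 mm ahead of the front panel; its top is at 70 mm. Pinch it across its width from above.
- tray_floor (a point): Centre of the tray's inner floor, where the dish lies, 17 mm above the worktop (moves with the tray). The tray is an open box inside 104 (x) x 96 (y) mm, with 20 mm high walls.
- dish: Clear round petri dish, 90 mm across and 15 mm high, loose in the tray, inside the reader at first. Origin: centre of its underside.
- release_pin: Release pin standing upright in its stand: steel rod 7 mm thick and 75 mm long, then a dark flange 28 mm across and 5 mm thick, then an orange square handle 20 x 20 mm (faces along its x and y) from 80 to 132 mm above the tip. Origin: the rod's lower tip; z runs up along the pin to the handle. Mass about 60 g.
- pin_stand: Blue block 64 x 64 x 82 mm, fixed. Origin: centre of its underside. A 13 mm round hole with 4 mm countersink runs down through its middle; the pin hangs in it with its flange flat on the top face, so the tip is then 7 mm above the worktop.
- vial_a: Small amber vial, 27 mm across, 51 mm high, bystander. Origin: centre of its underside.
- vial_b: Small amber vial with a red cap, 27 mm across, 51 mm high, bystander. Origin: centre of its underside.
- flask: Conical glass flask, 72 mm across, 115 mm high, bystander. Origin: centre of its underside.

How it is judged (in metres and radians):
On the way:
1. the tray has sprung out while the release pin is down the access hole (value of joint tray above 0.015 m and z of release_pin in the frame of release_hole below -0.015 m and horizontal distance between release_pin and release_hole below 0.015 m), for 0.05 s.
At the end, for the whole second after the job is handed in: The tray is drawn out to its stop (at least 72 of 80 mm), the release pin stands upright in its stand with the flange down on it (within 5 mm), the dish lies flat in the tray, and everything is at rest (value of joint tray above 0.072 m and horizontal distance between release_pin and pin_stand below 0.008 m and height (world z) of release_pin below 0.012 m and angle between each of release_pin, dish's own z axis and vertical below 0.1 rad and distance between dish and tray_floor below 0.02 m and linear speed of each of dish, release_pin below 0.02 m/s); the robot touches nothing.
It fails at once if the release pin presses on the reader or its latch with more than 20 N (contact force between release_pin and reader above 20 N).
It fails at once if a vial or the flask is moved more than 30 mm or tipped over (distance of any of vial_a, vial_b, flask from where it was at the start of the episode above 0.03 m or angle between any of vial_a, vial_b, flask's own z axis and vertical above 0.5 rad).
It also fails if it takes over 72 s, if anything falls off the work surface, if the arm or the gripper's body presses on something with over 40 N, if the wrist force passes 120 N, or if a joint passes its speed limit or range.

## Working session

There is one attempt and no reset: what is moved stays moved. The work goes in short steps, Python scripts to look and compute and a shell command to move; the robot and the scene stay as the last step left them, time stands still between calls to the robot, and variables do not carry over. Pictures are saved under pics/ and viewed, at most 10 in all, crops included, and the job is handed in when it is done.

```bash
mkdir -p pics
cat > h.py <<'E'
import numpy as np, cv2
from bench import ctrl
from scipy.spatial.transform import Rotation as Ro
def K(n):
    c=ctrl.camera_info(n); f=192/np.tan(np.radians(c["fovy"])/2); return c,f
def proj(n,X):
    c,f=K(n); p=np.array(c["R"])@np.array(X)+np.array(c["t"]); s=p[:2]/p[2]; s=s*(1+c["k1"]*(s@s)); return f*s+[c["cx"],c["cy"]]
def back(n,uv,z):
    c,f=K(n); d=(np.array(uv,float)-[c["cx"],c["cy"]])/f; s=d.copy()
    for _ in range(20): s=d/(1+c["k1"]*(s@s))
    R=np.array(c["R"]); o=-R.T@np.array(c["t"]); r=R.T@np.array([s[0],s[1],1]); return o+r*(z-o[2])/r[2]
def snap(n,name):
    im=ctrl.get_image(n); cv2.imwrite("pics/"+name,im[:,:,::-1]); return im
E
python3 - <<'E'
from h import *
s=ctrl.read_state(); print(s["time"],s["eef_pos"],s["ee_rot"],s["ft_force"],ctrl.tcp_to_grasp)
print(Ro.from_quat(s["ee_rot"]).as_matrix().round(3))
a=snap("scene","s0.png"); b=snap("top","t0.png")
cv2.imwrite("pics/both0.png",cv2.resize(np.hstack([a,b])[:,:,::-1],(800,300)))
for n in ("scene","top"):
  for t in ("reader","release_hole","tray_tab","release_pin","pin_stand","vial_a","flask"):
    for r in ctrl.place_of(n,t)[:3]: print(n,t,np.round(r["location"],1),round(r["p"],2),proj(n,r["location"]).round())
E
```

```text
0.0 [206.39570874 642.46062856 403.70900895] [ 9.87938635e-01 -1.54843603e-01 -5.59675007e-05  8.42163918e-04] [ 0.14411274 -0.20226979  0.00387908] 159.3
[[ 0.952 -0.306 -0.   ]
 [-0.306 -0.952 -0.002]
 [ 0.     0.002 -1.   ]]
scene reader [547.9 319.8  -1.1] 0.78 [198. 187.]
scene release_hole [517.1 317.3  81.3] 0.91 [192. 170.]
scene tray_tab [454.3 287.5  53.8] 0.67 [186. 184.]
scene pin_stand [ 468.2 -172.4    1.5] 0.77 [294. 229.]
scene pin_stand [ 4.386e+02 -3.262e+02  4.000e-01] 0.32 [333. 248.]
scene pin_stand [ 386.9 -311.8    2.6] 0.28 [321. 254.]
scene vial_a [ 387.  -308.7   -3.1] 0.54 [320. 255.]
scene vial_a [ 439.9 -449.3   -3.5] 0.5 [373. 262.]
scene flask [ 437.9 -320.3   -2.8] 0.82 [331. 248.]
top reader [549.8 322.2  -1.9] 0.85 [161. 158.]
top release_hole [518.8 316.2  84.2] 0.84 [155. 152.]
top release_hole [ 4.403e+02 -3.182e+02  3.000e-01] 0.44 [324. 223.]
top tray_tab [ 475.6 -174.5    8.4] 0.71 [286. 204.]
top release_pin [ 476.  -171.1    6.2] 0.58 [285. 204.]
top release_pin [537.5 316.2  17.7] 0.28 [160. 158.]
top pin_stand [ 471.8 -172.3    1.6] 0.75 [285. 205.]
top vial_a [ 440.  -444.8    3.4] 0.63 [360. 231.]
top vial_a [ 389.6 -312.2    0.8] 0.58 [319. 235.]
top flask [ 4.410e+02 -3.201e+02  2.000e-01] 0.82 [324. 223.]
```

View pics/t0.png

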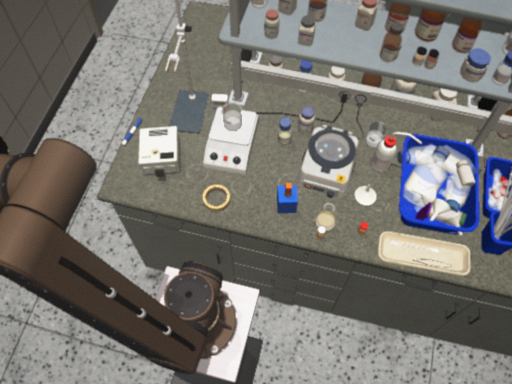

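View pics/s0.png

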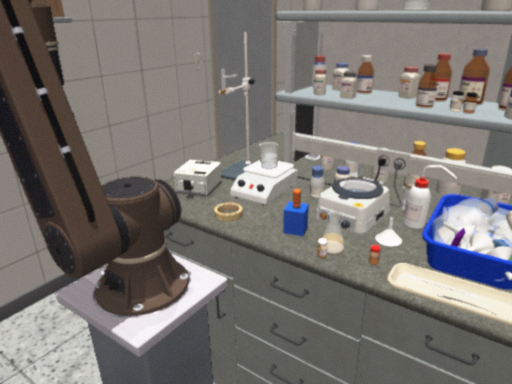

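The rows are not in the units I measure in: shifts go in shares of 50 mm. I convert before sending: 30 mm is 0.6, 37 mm is 0.74.

```bash
python3 -c "
from h import *
c,f=K('wrist');R=np.array(c['R']);print(-R.T@np.array(c['t']),R.round(2),f,back('wrist',[256,192],85))"; python3 -m inch '[0.74,0.56,0,0,0,0,0.74,0.56,0,0,0,0,0.74,0.56,0,0,0,0,0.74,0.56,0,0,0,0,0.74,0.56,0,0,0,0,0.74,0.56,0,0,0,0,0.74,0.56,0,0,0,0,0.74,0.56,0,0,0,0,0.6,0.5,0,0,0,0,0,0,0,0,0,0]'
python3 - <<'E'
from h import *
im=snap("wrist","w0.png"); print(ctrl.read_state()["eef_pos"])
for t in ("reader","release_hole","tray_tab"):
    for r in ctrl.place_of("wrist",t)[:3]: print(t,np.round(r["location"],1),round(r["p"],2),proj("wrist",r["location"]).round())
E
```

```text
[278.55515614 619.28791915 385.66824334] [[-0.3  -0.95  0.  ]
 [-0.91  0.29  0.28]
 [-0.27  0.09 -0.96]] 299.754501287194 [191.15908757 644.6363485   85.        ]
time: 1.8
eef_pos: [442.2, 302.5, 405.0]
ee_rot: [0.988, -0.157, 0.0, 0.0]
ft_force: [0.1, 0.8, 0.2]
finger_gap: 88.0
finger_force: 0.0
[441.59417728 303.94717595 404.95316453]
reader [553.8 322.4   3.9] 0.97 [211.  80.]
release_hole [517.9 320.1  84. ] 0.69 [216. 109.]
tray_tab [455.7 284.6  58.9] 0.88 [268. 154.]
```

View pics/w0.png

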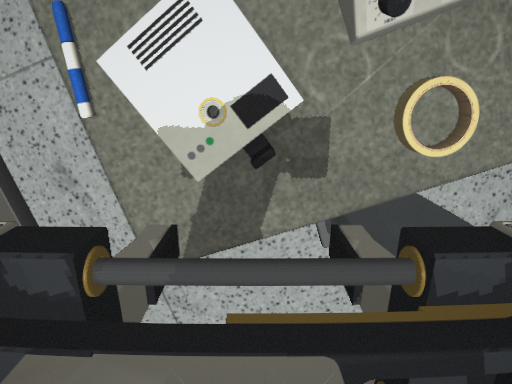

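The reader shows front corners at about (195,180) and (302,99), brass ring at (213,112), tab at (262,151).

```bash
python3 - <<'E'
from h import *
im=cv2.imread("pics/w0.png")
c=im[90:135,190:240]; hsv=cv2.cvtColor(c,cv2.COLOR_BGR2HSV)
m=(hsv[...,1]>90)&(hsv[...,2]>120); ys,xs=np.nonzero(m); print(len(xs))
e=cv2.fitEllipse(cv2.convexHull(np.c_[xs+190,ys+90].astype(np.float32))); print(e)
print("hole",back("wrist",e[0],85))
P={k:back("wrist",k,85)[:2] for k in [(97,62),(195,180),(302,99)]}
for k,v in P.items(): print(k,v.round(1))
a=P[(195,180)];b=P[(302,99)];l=P[(97,62)]
print("yaw", np.arctan2(*(a-b)[::-1])-np.pi/2, np.arctan2(*(l-a)[::-1]), np.linalg.norm(a-b),np.linalg.norm(l-a))
m=ctrl.regions_of("wrist","tray_tab")
for r in m[:2]: ys,xs=np.nonzero(r["mask"]); print(r["p"],xs.min(),xs.max(),ys.min(),ys.max())
print("tab",back("wrist",(262,148),70))
E
python3 -c "
import cv2;im=cv2.imread('pics/w0.png');cv2.imwrite('pics/w0c.png',cv2.resize(im[80:190,180:310],None,fx=6,fy=5,interpolation=2))"
```

```text
159
((212.0626983642578, 111.59941101074219), (26.627254486083984, 28.169300079345703), 162.87158203125)
hole [516.37870826 324.50366165  85.        ]
(97, 62) [594.3 413.4]
(195, 180) [456.9 364.8]
(302, 99) [501.2 237.7]
yaw 0.33536742741120507 0.34016516989493184 134.56648076945817 145.73111962708856
0.77 243 275 134 169
tab [465.05498756 289.26279388  70.        ]
```

View pics/w0c.png

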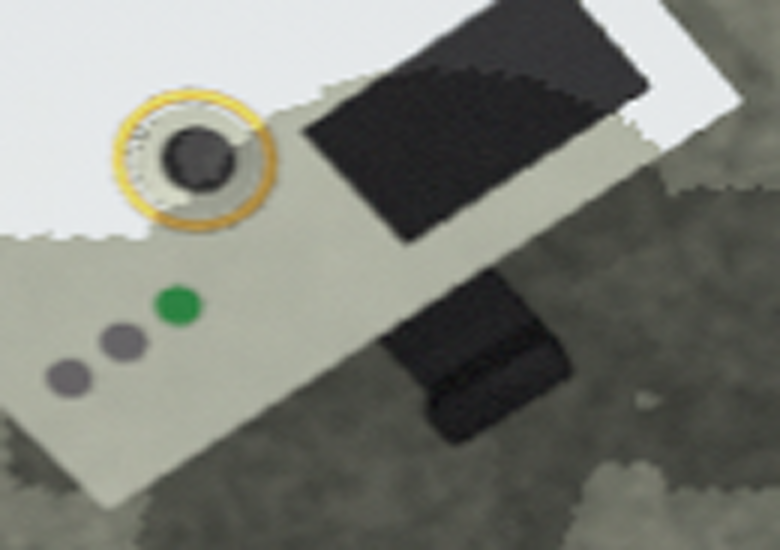

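To row units: 46 mm is 0.92, 11 mm is 0.22.

```bash
python3 -m inch '[0.22,0.92,0.1,0,0,0,0.22,0.92,0.1,0,0,0,0.22,0.92,0.1,0,0,0,0.22,0.92,0.1,0,0,0,0.22,0.92,0.1,0,0,0,0.22,0.92,0.1,0,0,0,0.22,0.92,0.1,0,0,0,0.22,0.92,0.1,0,0,0,0.22,0.92,0.1,0,0,0,0.22,0.92,0.1,0,0,0]'
python3 -m inch '[0,0,0,0,0,0,0,0,0,0,0,0]'
python3 - <<'E'
from h import *
im=snap("wrist","w1.png"); print(ctrl.read_state()["eef_pos"])
for t in ("release_pin","pin_stand","vial_a","flask"):
    for r in ctrl.place_of("wrist",t)[:3]: print(t,np.round(r["location"],1),round(r["p"],2),proj("wrist",r["location"]).round())
E
```

```text
time: 3.05
eef_pos: [404.7, -166.6, 354.9]
ee_rot: [0.988, -0.154, 0.001, -0.0]
ft_force: [1.7, -1.4, 0.9]
finger_gap: 87.5
finger_force: 0.0
time: 3.25
eef_pos: [404.8, -166.2, 354.4]
ee_rot: [0.988, -0.156, -0.0, 0.0]
ft_force: [0.1, 1.0, 0.3]
finger_gap: 87.6
finger_force: 0.0
[ 405.01300628 -165.34313156  354.61151509]
release_pin [ 471.3 -173.2    6.3] 0.58 [242. 112.]
pin_stand [ 475.5 -173.1    0.8] 0.7 [241. 108.]
vial_a [ 383.3 -313.9    0.9] 0.84 [385. 150.]
vial_a [ 436.9 -449.9   -4.2] 0.62 [492.  68.]
flask [ 437.9 -319.5   -3.2] 0.71 [379. 101.]
flask [ 387.4 -312.6    2.6] 0.69 [384. 147.]
```

View pics/w1.png

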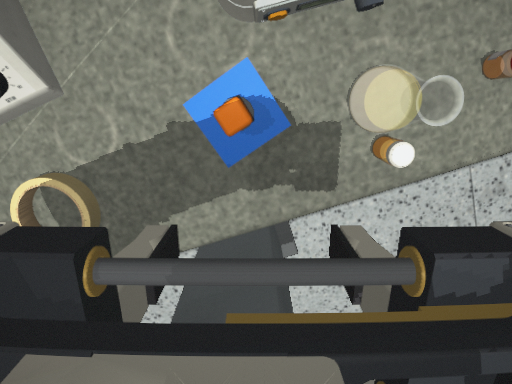

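Stand's blue square around (238,112), orange handle at (233,116), both turned; vial and flask to the right, clear.

Run:
```python
from h import *
im=cv2.imread("pics/w1.png"); hsv=cv2.cvtColor(im,cv2.COLOR_BGR2HSV); roi=np.zeros(im.shape[:2],bool); roi[45:175,170:305]=1
H,S,V=cv2.split(hsv)
o=(H<18)&(S>150)&roi; bl=(H>100)&(H<130)&(S>120)&roi
for nm,m,z in (("handle",o,139),("stand",bl|o,82)):
    ys,xs=np.nonzero(m); hull=cv2.convexHull(np.c_[xs,ys].astype(np.int32))
    ap=cv2.approxPolyDP(hull,4,True)[:,0].astype(float); print(nm,ap.tolist(),V[o].mean())
    W=np.array([back("wrist",p,z)[:2] for p in hull[:,0]],np.float32); r=cv2.minAreaRect(W); print(r, np.radians(r[2]))
    for p in ap: print(p,back("wrist",p,z).round(1))
cv2.imwrite("pics/w1c.png",cv2.resize(im[45:175,170:305],None,fx=5.5,fy=4.6,interpolation=2))
```

```text
handle [[251.0, 121.0], [229.0, 135.0], [214.0, 111.0], [237.0, 97.0]] 193.54094827586206
((473.2347717285156, -172.22825622558594), (19.55632209777832, 19.895061492919922), 14.138673782348633) 0.24676640936738378
[251. 121.] [ 466.7 -182.3  139. ]
[229. 135.] [ 462.5 -165.9  139. ]
[214. 111.] [ 479.8 -161.7  139. ]
[237.  97.] [ 483.6 -178.4  139. ]
stand [[290.0, 125.0], [228.0, 167.0], [183.0, 104.0], [247.0, 57.0]] 193.54094827586206
((472.31756591796875, -171.36343383789062), (64.57076263427734, 64.65798950195312), 16.655635833740234) 0.29069568431191795
[290. 125.] [ 450.8 -210.8   82. ]
[228. 167.] [ 432.5 -150.    82. ]
[183. 104.] [ 493.6 -131.8   82. ]
[247.  57.] [ 511.9 -192.8   82. ]
```

View pics/w1c.png

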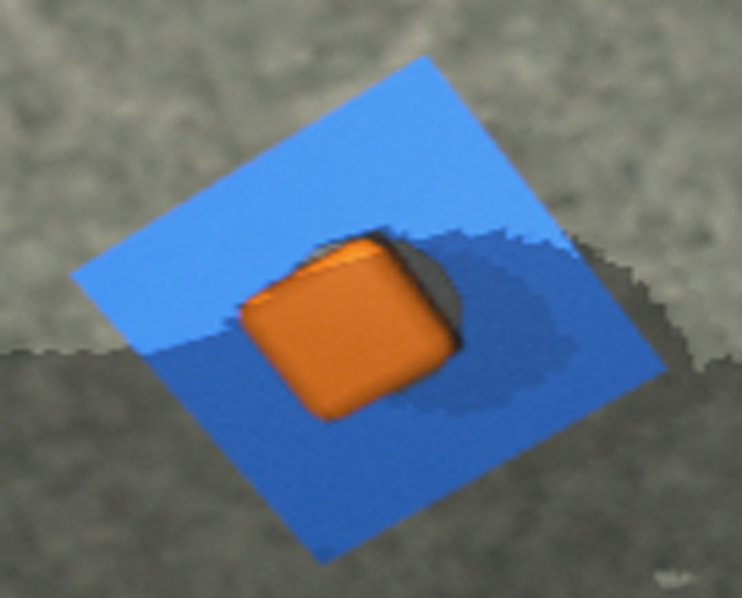

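To row units: 33 mm is 0.66, -7.6 mm is -0.152.

```bash
python3 -m inch '[0.66,-0.152,0,0,0,0,0.66,-0.152,0,0,0,0,0,0,0,0,0,-0.145,0,0,0,0,0,-0.145,0,0,0,0,0,-0.145,0,0,0,0,0,-0.145,0,0,0,0,0,0]' 50 12
cat > st.py <<'E'
from h import *
import sys
S=[ctrl.read_state() for _ in range(1)]; s=S[0]; R=Ro.from_quat(s["ee_rot"]).as_matrix(); g=np.array(s["eef_pos"])+159.3*R[:,2]
print("t",s["time"],"grasp",g.round(2),"yaw",np.arctan2(R[1,0],R[0,0]).round(4),"zaxis",R[:,2].round(4),"F",np.round(s["ft_force"],2),"gap",s["finger_gap"],s["finger_force"])
if len(sys.argv)>3:
    d=R.T@(np.array([float(v) for v in sys.argv[1:4]])-g); print("tool delta",d.round(2))
E
python3 st.py 472.6 -171.8 114; python3 -c "print(__import__('h').ctrl.read_state()['joints'])"
```

```text
time: 4.2
eef_pos: [472.6, -170.2, 354.8]
ee_rot: [0.991, 0.136, 0.0, 0.0]
ft_force: [0.7, 0.2, 0.3]
finger_gap: 50.5
finger_force: 0.0
t 4.2 grasp [ 472.62 -170.22  195.47] yaw 0.2737 zaxis [ 2.e-04  0.e+00 -1.e+00] F [0.75 0.18 0.27] gap 50.48895555729078 0.0
tool delta [-0.47  1.51 81.47]
[ 4.60540052e-02  1.14343257e-01 -4.34235861e-01 -4.81186739e-06
 -1.02201233e+00  1.79847903e+00]
```

To row units: 20 mm is 0.4, 1.5 mm is 0.03.

```bash
python3 -m inch '[-0.01,0.03,0.4,0,0,0,0,0,0.5,0,0,0,0,0,0.4,0,0,0,0,0,0.24,0,0,0,0,0,0.09,0,0,0,0,0,0,0,0,0,0,0,0,0,0,0]' 50; python3 st.py 472.6 -171.8 114;  python3 -m inch '[0,0,0,0,0,0,0,0,0,0,0,0,0,0,0,0,0,0,0,0,0,0,0,0,0,0,0,0,0,0,0,0,0,0,0,0]' 0 40; python3 st.py
```

```text
time: 4.9
eef_pos: [472.6, -172.9, 273.9]
ee_rot: [0.991, 0.134, 0.001, 0.0]
ft_force: [-0.4, -0.6, 0.3]
finger_gap: 50.2
finger_force: 0.0
t 4.9 grasp [ 472.79 -172.93  114.65] yaw 0.269 zaxis [ 1.1e-03 -2.0e-04 -1.0e+00] F [-0.36 -0.58  0.25] gap 50.18523969507946 0.0
tool delta [ 0.12 -1.14  0.65]
time: 5.5
eef_pos: [472.2, -173.1, 273.3]
ee_rot: [0.991, 0.134, 0.0, 0.0]
ft_force: [0.3, -0.1, 2.5]
finger_gap: 19.7
finger_force: 40.0
t 5.5 grasp [ 472.21 -173.08  114.05] yaw 0.2692 zaxis [ 2.e-04 -1.e-04 -1.e+00] F [ 0.28 -0.13  2.51] gap 19.698519806902524 40.00041604042053
```

To row units: -40 mm is -0.8, -30 mm is -0.6.

```bash
python3 -m inch '[0,0,-0.2,0,0,0,0,0,-0.6,0,0,0,0,0,-0.8,0,0,0,0,0,-0.8,0,0,0,0,0,-0.4,0,0,0]'; python3 -m inch '[0.32,-0.84,0,0,0,0,0.32,-0.84,0,0,0,0,0.32,-0.84,0,0,0,0,0.32,-0.84,0,0,0,0,0.32,-0.84,0,0,0,0,0.32,-0.84,0,0,0,0,0.32,-0.84,0,0,0,0,0.32,-0.84,0,0,0,0,0,0,0,0,0,0,0,0,0,0,0,0]'; python3 st.py 516.4 323.9 230
python3 - <<'E'
from h import *
im=snap("wrist","w2.png")
for t in ("release_hole","release_pin"):
  for r in ctrl.place_of("wrist",t)[:2]: print(t,np.round(r["location"],1),r["p"],proj("wrist",r["location"]))
print(proj("wrist",[516.4,324.5,85]))
E
```

```text
time: 6.0
eef_pos: [472.4, -173.2, 417.6]
ee_rot: [0.991, 0.134, 0.002, 0.001]
ft_force: [-0.2, 0.3, -0.2]
finger_gap: 19.5
finger_force: 40.0
time: 7.0
eef_pos: [505.9, 185.9, 413.2]
ee_rot: [0.991, 0.135, -0.0, 0.0]
ft_force: [-0.2, -0.2, -0.3]
finger_gap: 19.9
finger_force: 40.0
t 7.0 grasp [505.8  185.81 253.89] yaw 0.2712 zaxis [-7.e-04 -4.e-04 -1.e+00] F [-0.18 -0.2  -0.35] gap 19.869762036990615 39.99985098838806
tool delta [  47.23 -130.2    23.82]
release_hole [518.1 319.7  80.2] 0.85 [131.85795477 130.19837647]
release_pin [505.9 182.3 147. ] 0.84 [255.74514785 193.59764059]
[124.97429858 131.16246343]
```

View pics/w2.png

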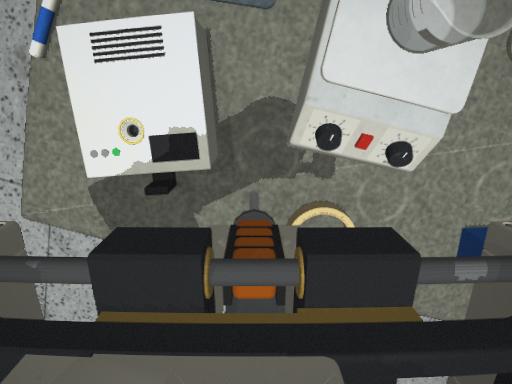

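The hole shows at about (131,130), the pin's rod hanging straight between the fingers with its tip near (254,193).

Run:
```python
from h import *
im=cv2.imread("pics/w2.png")
hsv=cv2.cvtColor(im,cv2.COLOR_BGR2HSV)[110:150,110:152]
m=(hsv[...,1]>90)&(hsv[...,2]>120); ys,xs=np.nonzero(m)
e=cv2.fitEllipse(cv2.convexHull(np.c_[xs+110,ys+110].astype(np.float32))); print(e)
P=[]
for _ in range(6):
    P.append(np.r_[back("wrist",e[0],85),ctrl.read_state()["eef_pos"]])
    ctrl.get_image("wrist")
P=np.array(P); print(P.round(2))
g=P[:,3:].mean(0); print("hole",P[:,:3].mean(0), "tcp",g)
for x in (-3,0,3):
  for y in (-3,0,3):
    print(x,y,[proj("wrist",np.array([g[0]+x,g[1]+y,z])).round(1) for z in (146.7,190,221)])
cv2.imwrite("pics/w2c.png",cv2.resize(im[180:230,215:295],None,fx=9,fy=9,interpolation=2))
```

```text
((127.47026824951172, 135.02598571777344), (27.140544891357422, 37.26387023925781), 36.421260833740234)
[[513.16 321.34  85.   505.96 184.01 413.42]
 [513.32 321.25  85.   506.04 183.84 413.47]
 [513.42 321.27  85.   506.08 183.84 413.48]
 [513.49 321.34  85.   506.12 183.88 413.47]
 [513.51 321.44  85.   506.16 183.99 413.45]
 [513.51 321.56  85.   506.17 184.11 413.4 ]]
hole [513.40008728 321.36634524  85.        ] tcp [506.08716965 183.94369957 413.44881977]
-3 -3 [array([256.7, 197.3]), array([257.2, 215.5]), array([257.8, 233.4])]
-3 0 [array([253.3, 196.4]), array([253.2, 214.5]), array([253.2, 232.2])]
-3 3 [array([250. , 195.5]), array([249.3, 213.4]), array([248.6, 231.1])]
0 -3 [array([257.6, 194.1]), array([258.3, 211.8]), array([259.1, 229.2])]
0 0 [array([254.2, 193.2]), array([254.3, 210.7]), array([254.4, 228. ])]
0 3 [array([250.9, 192.4]), array([250.4, 209.7]), array([249.8, 226.8])]
3 -3 [array([258.5, 190.9]), array([259.4, 208. ]), array([260.4, 224.9])]
3 0 [array([255.2, 190. ]), array([255.5, 207. ]), array([255.7, 223.7])]
3 3 [array([251.8, 189.1]), array([251.5, 205.9]), array([251.1, 222.6])]
```

View pics/w2c.png

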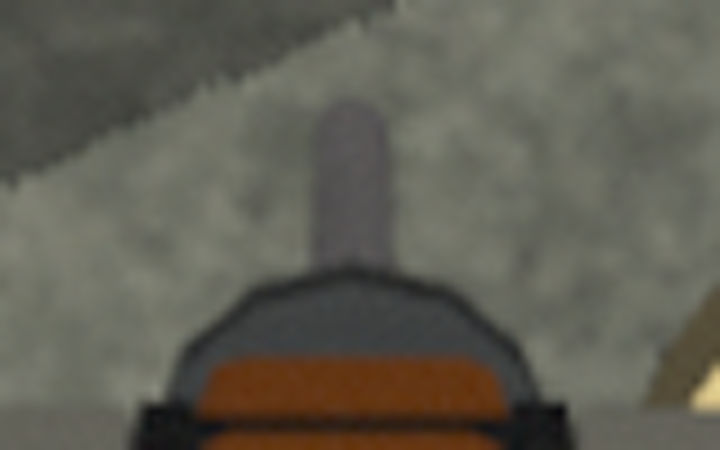

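```bash
python3 - <<'E'
from h import *
im=cv2.imread("pics/w2.png")
hsv=cv2.cvtColor(im,cv2.COLOR_BGR2HSV)[112:150,115:150]
m=((hsv[...,0]>15)&(hsv[...,0]<32)&(hsv[...,1]>90)&(hsv[...,2]>100))
n,l,st,_=cv2.connectedComponentsWithStats(m.astype(np.uint8)); k=1+st[1:,4].argmax(); print(st[k]); ys,xs=np.nonzero(l==k)
e=cv2.fitEllipse(cv2.convexHull(np.c_[xs+115,ys+112].astype(np.float32))); print(e)
s=ctrl.read_state(); R=Ro.from_quat(s["ee_rot"]).as_matrix(); g=np.array(s["eef_pos"])
h=back("wrist",e[0],85); tip=back("wrist",(253.9,194.3),147)
print("hole",h,"tcp",g,"tip",tip,"hole-tip tool",R.T@(h-tip), "hole-tcp tool",R.T@(h-g))
E
python3 -c "
import cv2;im=cv2.imread('pics/w2.png');cv2.imwrite('pics/w2d.png',cv2.resize(im[105:160,80:160],None,fx=9,fy=9,interpolation=2))"
```

```text
[  3   6  26  26 133]
((130.83087158203125, 130.72593688964844), (24.1123046875, 27.15045738220215), 141.37197875976562)
hole [518.75857653 318.97160075  85.        ] tcp [506.18632552 184.28103379 413.38886147] tip [505.17115455 183.99805722 147.        ] hole-tip tool [  48.86451815 -126.53476436   62.02973289] hole-tcp tool [  47.73191179 -126.49885359  328.41826882]
```

View pics/w2d.png

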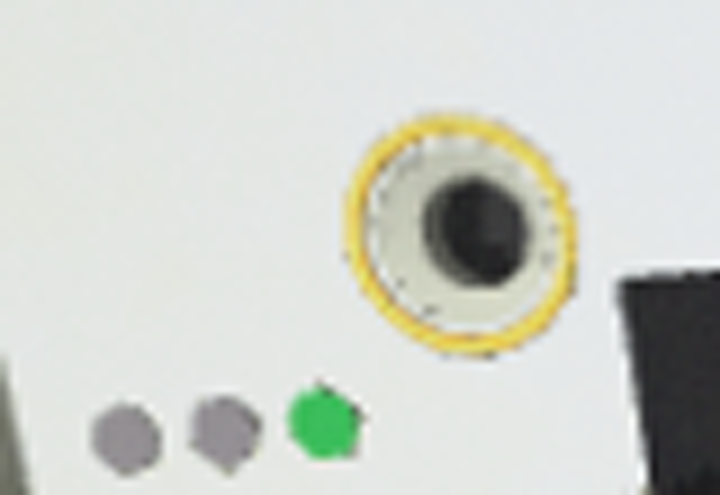

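```bash
python3 -m inch '[0.32,-0.84,0.1,0,0,0,0.32,-0.84,0.2,0,0,0,0.33,-0.85,0.2,0,0,0,0,0,0.2,0,0,0,0,0,0,0,0,0,0,0,0,0,0,0]'
python3 - <<'E'
from h import *
im=snap("wrist","w3.png")[:,:,::-1]; s=ctrl.read_state(); print(s["eef_pos"],s["qvel"])
g=np.array(s["eef_pos"]); print(proj("wrist",[g[0],g[1],85]),proj("wrist",[g[0],g[1],g[2]-266.3]))
cv2.imwrite("pics/w3c.png",cv2.resize(im[140:240,190:320],None,fx=6,fy=6,interpolation=2))
E
```

```text
time: 8.05
eef_pos: [519.3, 319.2, 378.1]
ee_rot: [0.991, 0.134, -0.0, 0.0]
ft_force: [0.1, 0.2, -0.5]
finger_gap: 19.8
finger_force: 40.0
[519.39330262 318.97264668 378.76809184] [-0.00542555 -0.01229065  0.00201901  0.00055351  0.00147138 -0.00143658]
[253.82819201 184.73391749] [253.84727897 193.20613287]
```

View pics/w3c.png

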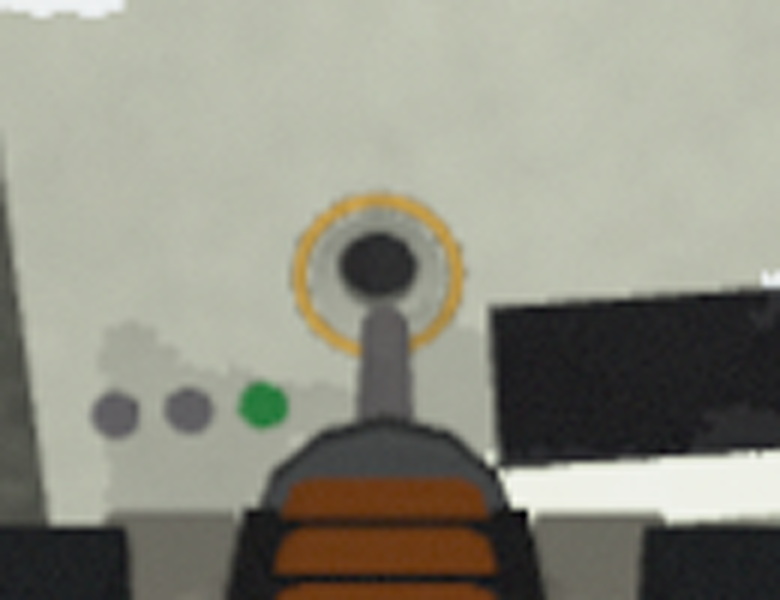

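Hole ring centre at (253,186), pin tip at (254,195), matching the prediction to about 1 mm; shift 0.9 mm and descend.

```bash
python3 -m inch '[0.006,-0.018,0.1,0,0,0,0,0,0.2,0,0,0,0,0,0.16,0,0,0,0,0,0.08,0,0,0,0,0,0,0,0,0]'; python3 st.py; python3 -m inch '[0,0,0.08,0,0,0,0,0,0.1,0,0,0,0,0,0.08,0,0,0,0,0,0,0,0,0]'; python3 st.py
```

```text
time: 8.6
eef_pos: [519.2, 320.4, 350.1]
ee_rot: [0.991, 0.134, -0.001, 0.001]
ft_force: [-0.5, -0.6, -1.6]
finger_gap: 19.9
finger_force: 40.0
t 8.6 grasp [518.97 320.21 190.81] yaw 0.269 zaxis [-0.0012 -0.0013 -1.    ] F [-0.48 -0.56 -1.6 ] gap 19.938296280164717 39.999836683273315
time: 9.0
eef_pos: [519.1, 320.6, 337.4]
ee_rot: [0.991, 0.134, -0.0, 0.0]
ft_force: [0.5, -0.6, -0.7]
finger_gap: 20.0
finger_force: 40.0
t 9.0 grasp [518.99 320.5  178.07] yaw 0.2692 zaxis [-9.e-04 -8.e-04 -1.e+00] F [ 0.51 -0.63 -0.7 ] gap 19.961394736249993 39.99987244606018
```

```bash
for i in 1; do python3 -m inch '[0,0,0.03,0,0,0,0,0,0.03,0,0,0,0,0,0,0,0,0]' | sed -n '2p;4p'; python3 -m inch '[0,0,0.03,0,0,0,0,0,0.03,0,0,0,0,0,0,0,0,0]'| sed -n '2p;4p'; done
```

```text
eef_pos: [519.3, 320.7, 335.0]
ft_force: [0.3, -0.3, 0.1]
eef_pos: [519.3, 320.7, 331.9]
ft_force: [-1.3, 0.5, -1.7]
```

```bash
python3 -m inch '[0,0,0.03,0,0,0,0,0,0.03,0,0,0,0,0,0,0,0,0]' | sed -n '2p;4p'; python3 -m inch '[0,0,0.03,0,0,0,0,0,0.03,0,0,0,0,0,0,0,0,0]'| sed -n '2p;4p'
```

```text
eef_pos: [519.4, 320.8, 329.6]
ft_force: [-1.2, -0.3, 4.3]
eef_pos: [519.4, 320.8, 326.8]
ft_force: [-2.4, -0.2, 5.6]
```

To row units: 1.5 mm is 0.03.

```bash
python3 -m inch '[0,0,0.03,0,0,0,0,0,0.03,0,0,0,0,0,0,0,0,0]' | sed -n '2p;4p'
```

```text
eef_pos: [519.4, 320.8, 323.7]
ft_force: [-1.5, 0.1, 5.1]
```

To row units: 1.5 mm is 0.03.

```bash
python3 -m inch '[0,0,0.03,0,0,0,0,0,0.03,0,0,0,0,0,0,0,0,0]' | sed -n '2p;4p'
```

```text
eef_pos: [519.4, 320.8, 321.2]
ft_force: [-2.4, -0.8, 8.9]
```

Run:
```python
from h import *
F=[];Z=[]
for i in range(8):
    ctrl.get_image("wrist"); s=ctrl.read_state(); F.append(s["ft_force"]);Z.append(s["eef_pos"])
print(np.mean(F,0),np.mean(Z,0))
for c in ("wrist","top","scene"):
    if c!="wrist": ctrl.get_image(c)
    for r in ctrl.place_of(c,"tray_tab")[:2]: print(c,np.round(r["location"],1),r["p"])
```

```text
[-2.56086538 -0.63224273  8.32562826] [519.42846206 320.84344861 321.2369686 ]
wrist [425.  276.3  56.7] 0.74
top [428.7 275.4  59.7] 0.86
scene [424.9 276.3  58.3] 0.89
scene [ 439.  -448.8   -2.5] 0.66
```

To row units: -25 mm is -0.5, -15 mm is -0.3.

```bash
python3 -m inch '[0,0,-0.1,0,0,0,0,0,-0.3,0,0,0,0,0,-0.5,0,0,0,0,0,-0.5,0,0,0,0,0,-0.5,0,0,0]'; python3 -m inch '[-0.32,0.84,0,0,0,0,-0.32,0.84,0,0,0,0,-0.32,0.84,0,0,0,0,-0.32,0.84,0,0,0,0,-0.32,0.84,0,0,0,0,-0.32,0.84,0,0,0,0,-0.32,0.84,0,0,0,0,-0.32,0.84,0,0,0,0,-0.32,0.84,0,0,0,0,-0.32,0.84,0,0,0,0]' >/dev/null;  python3 -m inch '[-0.336,0.868,0,0,0,0,0,0,0,0,0,0,0,0,0,0,0,0,0,0,0,0,0,0]'; python3 st.py 472.4 -172.9 254
python3 - <<'E'
from h import *
im=snap("wrist","w4.png")[:,:,::-1]; s=ctrl.read_state(); g=np.array(s["eef_pos"])
print(g,proj("wrist",[g[0],g[1],82]),proj("wrist",[g[0],g[1],g[2]-266.3]))
hsv=cv2.cvtColor(np.ascontiguousarray(im),cv2.COLOR_BGR2HSV); m=(hsv[...,0]>100)&(hsv[...,0]<130)&(hsv[...,1]>120); m[:100]=0;m[260:]=0;m[:,:180]=0;m[:,340:]=0
ys,xs=np.nonzero(m); W=np.array([back("wrist",p,82)[:2] for p in cv2.convexHull(np.c_[xs,ys].astype(np.int32))[:,0]],np.float32); print(cv2.minAreaRect(W))
cv2.imwrite("pics/w4c.png",cv2.resize(im[130:240,190:320],None,fx=6,fy=5.4,interpolation=2))
E
```

```text
time: 11.95
eef_pos: [519.2, 320.6, 415.6]
ee_rot: [0.991, 0.134, -0.0, 0.0]
ft_force: [0.7, 0.1, -0.5]
finger_gap: 19.8
finger_force: 40.0
time: 13.35
eef_pos: [472.1, -172.6, 415.0]
ee_rot: [0.991, 0.134, -0.0, -0.0]
ft_force: [0.2, 0.1, -0.6]
finger_gap: 19.9
finger_force: 40.0
t 13.35 grasp [ 472.09 -172.6   255.66] yaw 0.2691 zaxis [-2.e-04  3.e-04 -1.e+00] F [ 0.24  0.05 -0.63] gap 19.9072516390561 40.00005841255188
tool delta [0.22 0.37 1.66]
[ 472.27920819 -172.25108321  415.05670269] [253.89198695 174.87789429] [253.93310887 193.0595418 ]
((475.5789489746094, -172.13818359375), (72.99893188476562, 64.41374969482422), 16.124988555908203)
```

View pics/w4c.png

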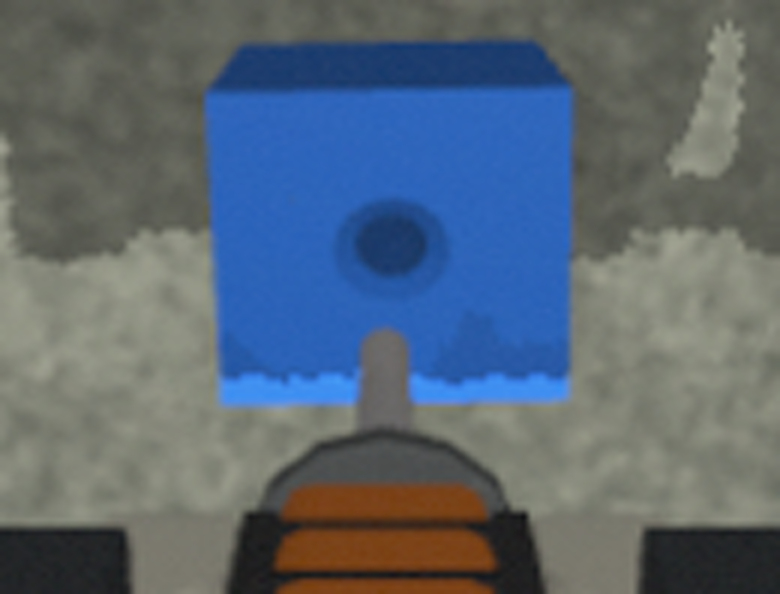

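Stand hole at (255,176), tip at (254,195): about 1 mm sideways correction needed.

```bash
python3 -m inch '[0.008,0.02,0.4,0,0,0,0,0,0.6,0,0,0,0,0,0.24,0,0,0,0,0,0.12,0,0,0,0,0,0.2,0,0,0,0,0,0,0,0,0]'; python3 st.py 472.5 -172.9 114; python3 -m inch '[0,0,0.24,0,0,0,0,0,0.36,0,0,0,0,0,0.36,0,0,0,0,0,0.18,0,0,0,0,0,0.06,0,0,0,0,0,0,0,0,0]'; python3 st.py 472.5 -172.9 114
```

```text
time: 14.0
eef_pos: [472.8, -173.5, 336.6]
ee_rot: [0.991, 0.134, -0.0, -0.0]
ft_force: [-0.7, 0.7, -0.9]
finger_gap: 19.8
finger_force: 40.0
t 14.0 grasp [ 472.67 -173.53  177.31] yaw 0.2698 zaxis [-9.e-04  1.e-04 -1.e+00] F [-0.68  0.71 -0.87] gap 19.796402939673616 39.99982237815857
tool delta [ 6.000e-02 -6.300e-01  6.331e+01]
time: 14.6
eef_pos: [473.0, -173.9, 277.2]
ee_rot: [0.991, 0.134, -0.0, 0.0]
ft_force: [-0.7, -0.2, -0.4]
finger_gap: 19.9
finger_force: 40.0
t 14.6 grasp [ 472.93 -173.96  117.87] yaw 0.2693 zaxis [-2.e-04 -2.e-04 -1.e+00] F [-0.71 -0.21 -0.35] gap 19.92144500358471 39.99994397163391
tool delta [-0.14 -1.14  3.87]
```

Down 3 mm more, release, then raise clear.

```bash
python3 -m inch '[0,0,0.03,0,0,0,0,0,0.03,0,0,0,0,0,0,0,0,0]'|sed -n '2p;4p'; python3 -m inch '[0,0,0,0,0,0,0,0,0,0,0,0,0,0,0,0,0,0,0,0,0,0,0,0,0,0,0,0,0,0]' 60 | sed -n '2p;4,6p'; python3 -m inch '[0,0,-0.2,0,0,0,0,0,-0.4,0,0,0,0,0,-0.7,0,0,0,0,0,-0.7,0,0,0,-0.6,0,0,0,0,0,-0.8,0,0,0,0,0,0,0,0,0,0,0,0,0,0,0,0,0]'
python3 - <<'E'
from h import *
im=snap("wrist","w5.png")
for t in ("release_pin","pin_stand"):
  for r in ctrl.place_of("wrist",t)[:2]: print(t,np.round(r["location"],1),r["p"])
hsv=cv2.cvtColor(im,cv2.COLOR_RGB2HSV); m=((hsv[...,0]<18)&(hsv[...,1]>150)); m[:50]=0;m[200:]=0;m[:,:190]=0;m[:,320:]=0
ys,xs=np.nonzero(m); W=np.array([back("wrist",p,139)[:2] for p in cv2.convexHull(np.c_[xs,ys].astype(np.int32))[:,0]],np.float32); print(cv2.minAreaRect(W))
cv2.imwrite("pics/w5c.png",cv2.resize(im[50:200,180:330,::-1],None,fx=4,fy=4,interpolation=2))
E
```

```text
eef_pos: [472.8, -173.9, 274.4]
ft_force: [-0.7, 0.1, -0.5]
eef_pos: [472.8, -173.9, 274.2]
ft_force: [0.2, 0.6, -0.1]
finger_gap: 54.5
finger_force: 0.0
time: 16.2
eef_pos: [404.6, -192.7, 375.4]
ee_rot: [0.991, 0.134, 0.001, 0.0]
ft_force: [-0.3, 0.1, 0.6]
finger_gap: 60.3
finger_force: 0.0
release_pin [ 472.  -175.8    9.4] 0.74
pin_stand [ 475.8 -173.2    2.6] 0.63
((473.95184326171875, -173.28651428222656), (18.418426513671875, 19.002683639526367), 15.533421516418457)
```

View pics/w5c.png

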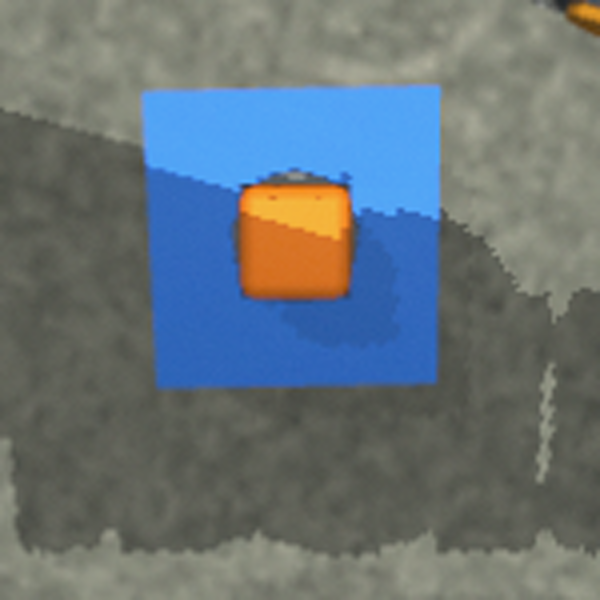

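```bash
python3 -m inch '[0.24,-0.88,0,0,0,0,0.24,-0.88,0,0,0,0,0.24,-0.88,0,0,0,0,0.24,-0.88,0,0,0,0,0.24,-0.88,0,0,0,0,0.24,-0.88,0,0,0,0,0.24,-0.88,0,0,0,0,0.24,-0.88,0,0,0,0,0.24,-0.88,0,0,0,0,0.2,-0.88,0,0,0,0]' 60 15 >/dev/null; python3 -m inch '[-0.6,0,0,0,0,-0.066,0,0,0,0,0,0,0,0,0,0,0,0,0,0,0,0,0,0]'
python3 - <<'E'
from h import *
im=snap("wrist","w6.png")
for t in ("tray_tab","reader","release_hole"):
  for r in ctrl.place_of("wrist",t)[:2]: print(t,np.round(r["location"],1),r["p"],proj("wrist",r["location"]).round())
for r in ctrl.place_of("wrist","dish")[:2]: print("dish",r["location"],r["p"])
for r in ctrl.regions_of("wrist","tray_tab")[:1]:
    ys,xs=np.nonzero(r["mask"]); print(xs.min(),xs.max(),ys.min(),ys.max(),len(xs))
hsv=cv2.cvtColor(im,cv2.COLOR_RGB2HSV); V=hsv[...,2]
u,v=proj("wrist",ctrl.place_of("wrist","tray_tab")[0]["location"]).astype(int)
print(V[v-30:v+30:2,u-40:u+42:2])
E
python3 st.py
```

```text
time: 17.75
eef_pos: [373.5, 255.4, 374.3]
ee_rot: [0.986, 0.167, 0.0, -0.0]
ft_force: [-0.1, -0.3, -0.7]
finger_gap: 60.0
finger_force: 0.0
191 311 61 128 4123
t 18.1 grasp [373.36 254.86 214.91] yaw 0.3344 zaxis [ 1.e-04  1.e-04 -1.e+00] F [-0.65 -0.16 -0.46] gap 60.097519406349484 0.0Traceback (most recent call last):
  File "<stdin>", line 9, in <module>
IndexError: list index out of range
```

Run:
```python
from h import *
im=snap("wrist","w7.png"); V=im.max(2)
print([proj("wrist",p).round(1) for p in ([426,276,70],[426,276,60],[480,301,85])])
for t in ("tray_tab","dish"):
  for r in ctrl.place_of("wrist",t)[:2]: print(t,np.round(r["location"],1),r["p"])
print(V[80:140:2,225:285:2])
```

```text
[array([251.2, 123.1]), array([251.3, 122.4]), array([244. ,  52.5])]
tray_tab [423.8 272.7  57.5] 0.97
[[173 172 173 172 175 174 173 173 174 173 174 173 174 174 174 175 173 172
  174 173 172 173 171 172 172 173 174 173 173 173]
 [174 172 173 173 173 172 173 173 173 174 174 174 174 173 174 174 173 174
  173 174 173 173 172 174 172 171 172 172 172 173]
 [176 181 182 183 182 179 183 182 184 183 175 183 176 183 183 164 183 174
  186 174 185 182 173 183 176 187 183 172 182 175]
 [184 182 184 186 180 182 184 182 186 186 180 185 185 180 186 180 184 185
  182 185 186 183 185 186 181 184 186 183 183 180]
 [185 185 165 185 186 169 184 186 168 186 186 172 185 187 175 188 151 176
  187 149 158 164 137 161 166 137 161 165 135 164]
 [222 239 240 222 240 241 241 240 241 241 233 241 240 241 241 241 241 242
  242 199 241 242 200 242 242 216 242 242 241 241]
 [243 243 243 243 243 243 243 243 243 243 243 243 243 243 243 243 243 243
  243 243 243 243 243 243 243 243 243 243 243 243]
 [243 243 243 243 244 243 243 243 243 243 243 243 243 243 243 243 243 243
  243 243 243 243 243 243 243 243 243 243 242 2
[... 2054 characters left out ...]
 63  59  59  58  60  59
   63  63  69  72  76  81  85  93  96  93  83  78]
 [ 95  91  93  86  85  88  84  86  91  87  80  80  83  83  80  83  88  88
   86  80  73  75  80  85  87  94  96  90  84  82]
 [ 93  87  84  86  87  87  90  93  89  85  83  87  85  82  83  82  89  87
   83  84  80  78  82  82  85  87  90  87  86  81]
 [ 90  85  84  87  91  91  92  93  87  85  88  92  88  85  89  88  89  86
   83  82  78  76  77  77  81  84  88  88  85  80]
 [ 89  89  85  90  94  91  89  92  90  92  94  95  93  86  90  91  87  85
   81  76  74  81  78  81  79  83  86  84  88  84]
 [ 93  96  90  90  89  89  88  92  94  96  95  94  95  92  84  91  84  82
   81  78  77  83  82  77  73  80  84  84  87  85]]
```

```bash
python3 st.py 426.5 276 62
```

```text
t 18.25 grasp [373.21 254.98 214.89] yaw 0.3349 zaxis [ 0.e+00  1.e-04 -1.e+00] F [0.05 0.33 0.33] gap 60.03193105253752 0.0
tool delta [ 57.23  -2.33 152.89]
```

The rows are not in the units I measure in: shifts go in shares of 50 mm. I convert before sending: 12 mm is 0.24, 35 mm is 0.7.

```bash
python3 -m inch '[0.56,-0.026,0.4,0,0,0,0.58,-0.02,0.6,0,0,0,0,0,0.7,0,0,0,0,0,0.6,0,0,0,0,0,0.4,0,0,0,0,0,0.24,0,0,0,0,0,0.12,0,0,0,0,0,0,0,0,0,0,0,0,0,0,0]'; python3 st.py 426.5 276 62; python3 -m inch '[0,0,0,0,0,0,0,0,0,0,0,0,0,0,0,0,0,0,0,0,0,0,0,0,0,0,0,0,0,0]' 0 15; python3 st.py
```

```text
time: 19.15
eef_pos: [426.5, 276.4, 222.1]
ee_rot: [0.986, 0.167, 0.001, -0.0]
ft_force: [0.8, -0.2, -0.5]
finger_gap: 60.1
finger_force: 0.0
t 19.15 grasp [426.61 276.54  62.76] yaw 0.3355 zaxis [ 0.001   0.0011 -1.    ] F [ 0.78 -0.19 -0.46] gap 60.124456196319116 0.0
tool delta [-0.28  0.47  0.76]
time: 19.65
eef_pos: [426.2, 276.4, 221.4]
ee_rot: [0.986, 0.167, 0.0, -0.001]
ft_force: [-1.2, 0.8, -0.6]
finger_gap: 27.8
finger_force: 15.0
t 19.65 grasp [426.32 276.6   62.11] yaw 0.3352 zaxis [ 6.0e-04  1.3e-03 -1.0e+00] F [-1.2   0.76 -0.6 ] gap 27.80058393878653 14.999974071979523
```

To row units: -6 mm is -0.12, -5 mm is -0.1.

```bash
python3 -m inch '[-0.04,0,0,0,0,0,-0.08,0,0,0,0,0,-0.1,0,0,0,0,0,-0.12,0,0,0,0,0,-0.12,0,0,0,0,0,-0.12,0,0,0,0,0,-0.1,0,0,0,0,0,-0.08,0,0,0,0,0,-0.04,0,0,0,0,0,0,0,0,0,0,0]'; python3 st.py; python3 -m inch '[-0.03,0,0,0,0,0,-0.03,0,0,0,0,0,0,0,0,0,0,0]'; python3 st.py
```

```text
time: 20.65
eef_pos: [388.1, 262.9, 221.3]
ee_rot: [0.986, 0.167, -0.0, -0.0]
ft_force: [-2.6, 5.4, 3.8]
finger_gap: 28.1
finger_force: 15.0
t 20.65 grasp [388.06 262.92  62.03] yaw 0.3354 zaxis [-1.e-04  3.e-04 -1.e+00] F [-2.63  5.41  3.8 ] gap 28.107298369866005 15.000302195549011
time: 20.95
eef_pos: [385.5, 262.0, 221.3]
ee_rot: [0.986, 0.167, 0.0, -0.0]
ft_force: [-2.2, 5.5, 2.5]
finger_gap: 27.7
finger_force: 15.0
t 20.95 grasp [385.52 262.02  62.01] yaw 0.3352 zaxis [ 2.e-04  4.e-04 -1.e+00] F [-2.24  5.45  2.47] gap 27.65063646270209 15.000323206186295
```

```bash
python3 -m inch '[-0.03,0,0,0,0,0,-0.03,0,0,0,0,0,0,0,0,0,0,0]' |sed -n '2p;4p'; python3 -m inch '[-0.02,0,0,0,0,0,-0.02,0,0,0,0,0,0,0,0,0,0,0]'|sed -n '2p;4p'
```

```text
eef_pos: [382.7, 260.9, 221.3]
ft_force: [-1.4, 4.7, 2.8]
eef_pos: [380.8, 260.3, 221.3]
ft_force: [-0.4, 5.4, 2.4]
```

```bash
python3 -m inch '[-0.02,0,0,0,0,0,-0.02,0,0,0,0,0,0,0,0,0,0,0]'|sed -n '2p;4p'
```

```text
eef_pos: [380.2, 260.2, 221.4]
ft_force: [11.4, 3.8, -6.2]
```

```bash
python3 -m inch '[0.016,0,0,0,0,0,0,0,0,0,0,0]'|sed -n '2p;4p'; python3 -m inch '[0,0,0,0,0,0,0,0,0,0,0,0,0,0,0,0,0,0,0,0,0,0,0,0,0,0,0,0,0,0]' 60|sed -n '2p;4,5p'; python3 -m inch '[0,0,-0.2,0,0,0,0,0,-0.6,0,0,0,0,0,-0.8,0,0,0,0,0,-0.8,0,0,0,0,0,-0.6,0,0,0,0,0,0,0,0,0,0,0,0,0,0,0]'
python3 - <<'E'
from h import *
for c in ("wrist","top","scene"):
  ctrl.get_image(c)
  for t in ("tray_tab","tray_floor","dish","release_pin","vial_a","flask"):
    for r in ctrl.place_of(c,t)[:2]: print(c,t,np.round(r["location"],1),round(r["p"],2))
E
python3 st.py
```

```text
eef_pos: [380.5, 260.3, 221.4]
ft_force: [5.4, 4.9, -2.1]
eef_pos: [379.6, 259.5, 221.0]
ft_force: [0.9, -0.1, 0.0]
finger_gap: 58.6
time: 23.25
eef_pos: [379.5, 259.6, 372.3]
ee_rot: [0.986, 0.167, 0.001, -0.001]
ft_force: [1.0, 0.5, -0.7]
finger_gap: 59.9
finger_force: 0.0
wrist tray_tab [384.7 259.2  58.6] 0.89
wrist dish [467.8 288.3  16.6] 0.72
top release_pin [ 474.  -173.2    7.5] 0.51
top vial_a [ 471.5 -171.8   -1. ] 0.75
top vial_a [ 438.9 -445.4    4.7] 0.59
top flask [ 441.7 -319.6   -1.5] 0.77
scene tray_tab [382.  261.   58.7] 0.74
scene tray_tab [ 438.1 -447.7   -3.6] 0.56
scene tray_floor [461.5 289.4  18.3] 0.77
scene dish [469.6 292.6  17.2] 0.66
scene vial_a [ 387.3 -309.9    1.3] 0.6
scene vial_a [ 439.9 -447.1   -1.3] 0.54
scene flask [ 439.3 -320.5   -1.9] 0.72
t 24.3 grasp [379.72 259.8  211.9 ] yaw 0.3352 zaxis [ 1.e-04  1.e-04 -1.e+00] F [0.24 0.33 0.46] gap 60.03800364666728 0.0
```

```bash
python3 -c "from bench import ctrl; print(ctrl.close_job())"
```

```text
the job is handed in; nothing more can be done
None
```

The job is handed in, with no verdict returned: the latch was tripped (tray sprang out about 31 mm, latch force about 9 N), the pin is back upright in its stand, the tray was drawn to its stop with the dish in it, and the vials and flask have not moved; however, I viewed 12 pictures, over the limit of 10.

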